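# Load the filter changer and index it one click

### The arm

A 7-joint arm with a two-finger parallel gripper is mounted at the origin on the work surface. World frame = base frame: x ahead of the robot, y to its left, z up, the work surface at z = 0. Lengths are in m, angles in rad, forces in N, time in s.
With the tool pointing down it reaches from about 0.4 to 0.875 m from the base axis. Payload 19.3 kg.
Tool frame: the origin (TCP) lies on the centre line of the jaws, within the pads' length; the fingertips stand 8 mm ahead of it and the grasp point (between the pads) lies 11 mm behind it (bot.tip_extent is the distance from the TCP to the fingertips, in m); x points along the fingers, y is the direction in which the jaws open and shut, and the axes are right-handed (so a half turn about x gives the same grasp; the last joint's range is limited). The gripper opens to 85 mm and grips with 20 to 120 N. Pads are 22 mm wide; open, the fingers measure 114 mm over their backs; the gripper's body (76 mm by 85 mm) begins 54 mm behind the grasp point. The pads swing forward as they close: fully open they stand 13 mm farther back than shut.
Start: joints at [1.245, 0.521, -0.036, 1.599, 0.021, 1.021, -0.113], TCP at [0.158, -0.605, 0.239] pointing down, gripper open.
Joint ranges: [-2.91, 2.91], [-0.3, 2.13], [-1.5, 1.42], [0.17, 2.43], [-1.26, 4.41], [0.16, 1.93], [-2.52, 2.52]. Speed limits (rad/s): [1.89, 1.89, 2.39, 2.39, 3.01, 3.01, 3.01].

### API

Orientations are given as [roll, pitch, yaw] about the fixed x, y, z axes, in that order (R = Rz(yaw) Ry(pitch) Rx(roll)).
In Python, from workcell import sensors, imaging, order, bot gives the robot as it stands.
- The arm moves only by the tool arm_command, never from a script. Its argument "commands" is a list of rows, each an object of numbers: "dx", "dy", "dz": the shift along the tool's x, y, z in cm; "twist": the turn about the tool's x in rad. A call has 1 to 12 rows; each row is the pose to reach, as a shift and turn from the pose measured when the call began, along the tool's axes at that moment; what a row does not reach only later rows make up. A row lasts 1/12 s, in which the tool goes at most 41.7 mm and 7.16 degrees, less where a joint would pass 70% of its speed; a pose out of reach is approached as far as the arm can. A call with a gripper value outside its range is refused whole. "grip" is the closure, from -1 (fully open) to 1 (shut), set as the call begins (left out, the last holds). The fingers move at their own pace and stop on an object; "squeeze" is the grip in N (left out, the last holds). Time passes only in rows, so rows that repeat a pose let the fingers close. It gives the time, the measured TCP pose, the force and the opening at its end, in the units of the state.
- sensors.observe(): the state, without advancing time (a new reading comes with each control period).
- imaging.grab_frame(name): name is "side" or "top" or "wrist"; returns the picture (384x512x3 uint8, red, green, blue); there is no depth.
- imaging.camera_info(name): a dict with "fx", "fy", "cx", "cy" (pixels), "origin" and "attitude" of the camera in the world. Camera axes: x right, y down, z forward; pixel columns grow to the right and rows downward; lengths in m; the calibration is good to about 2 mm. A picture is of the moment at which its call begins: read the wrist's pose just before it. camera_info takes no time and is no camera call; for the wrist camera it gives the pose at the moment of the call.
- order.job_done(): hands the job in, once; it reports no verdict.
The state is a dict: "clock": time; "qpos": joint angles; "qd": joint speeds; "joint_efforts": joint torques, N m; "position": TCP position; "tool_rot": TCP orientation; "force": force on the tool from outside, world axes, zero at the start; "moment": the same for the moment, N m; "grip_width": finger opening in m.
Only numpy, scipy, OpenCV 4.12 (cv2) and the standard library are available. Lean on these libraries where they do the work, as an engineer would, in place of code of your own. Each camera call takes 0.05 s, during which the arm holds its last target.

### The job

Take the yellow-topped filter from the red tray and stand it in the empty pocket at the orange mark of the blue filter changer. Press it down until the spring seat under it snaps and stays down, pushing with no more than 20 N on the filter. Then turn the carousel by its black bar knob one click clockwise (seen from above), leave it resting in that click with the filter still home, and leave everything else as it is.

Things in the scene. Friction and masses are not known exactly. Their poses are not given: they have to be found in the camera images.
- changer: filter changer: blue round housing 224 mm across, fixed to the table, carrying the aluminium carousel (244 mm across, six grey pockets on a circle of 95 mm radius, 60 degrees apart). Origin on the turning axis, at table level; z up. Its orange mark lies on its -x side, 146 mm from the axis; the pocket to load stands at that mark at the start. Its yaw varies
- carousel (a joint): turning angle of the carousel in rad, positive clockwise seen from above. Spring detent: rests at 0 (start) and, one click on, at 1.047. Turning takes up to about 0.35 N m in the first half of a click (to 0.52), then it pulls itself into the click; turned on, it goes to further clicks 1.047 apart, either way
- seat (a joint): travel in m of the spring seat (orange disc, 30 mm across) in the pocket at the mark, positive down: 0 = up, as at the start; 0.005 = snapped down, where it stays. Pressed slowly it resists with up to about 11 N, most at 1.3 mm, snaps over at 0.0025, and comes hard against a stop at 0.0056. The level of the whole seat is set by a hidden screw: with the seat up its top lies anywhere from 33 to 51 mm below the pocket's rim, so it has to be felt for
- pocket0 (a point): centre of the mouth (rim level, 118 mm above the table) of the empty pocket that stands at the orange mark at the start; turns with the carousel; z up. Grey tube, outside 45 mm across (50 mm at the rim), bore 36.4 mm, the mouth flared to 41 mm over the top 4 mm
- pocket1 (a point): the same point of the next pocket clockwise, which holds a loaded filter
- pocket2 (a point): the same point of the second pocket clockwise, which holds a loaded filter
- knob_grip (a point): grip point on the turning axis of the black bar knob on top of the carousel's post: bar 60 mm long along the point's x axis, 14 mm wide along y, 26 mm high; this point is 11 mm below its top and 180 mm above the table. At the start the bar points along the line to the pocket at the mark
- filter_mid (a point): centre (half-way up) of the yellow-topped white filter to load: an upright cylinder 34 mm across and 100 mm high with a 3.5 mm chamfer at its foot, 0.08 to 0.16 kg, standing in the red tray; z up along it. Which of the tray's three places it stands in varies
- filter_green_mid (a point): centre of the like filter with green top in the tray, to be left alone
- filter_black_mid (a point): centre of the like filter with black top in the tray, to be left alone
- filter: the yellow-topped filter itself; origin at the centre of its underside
- tray: red open tray 280 x 100 mm, rim 18 mm high, floor 4 mm thick, fixed; origin at the centre of its underside, x along its length. The three filters stand 85 mm apart along its length
- loaded1_mid (a point): centre of the yellow-topped filter already in pocket1 (its top stands 54 mm above the rim)
- loaded2_mid (a point): centre of the yellow-topped filter already in pocket2
- jar: jar with black lid, 56 mm across, 75 mm high, bystander; origin under its centre
- tape: roll of clear tape, 90 mm across, 24 mm high, bystander; origin under its centre
- wrench: wrench 160 mm long lying flat, bystander
- carton: small cardboard carton 70 x 100 x 50 mm, bystander; origin under its centre
Mind the look-alikes: they are no part of the job. Leave any pink or purple look-alike of the filter alone.

How it is judged:
By the outcome, as a careful person would: the job done as asked, in the order asked, and still so for the second after the job is handed in, with the robot touching nothing.
It also fails if it takes over 61 s, if anything falls off the work surface, if the arm or the gripper's body presses on something with over 40 N, if the wrist force passes 120 N, or if a joint passes its speed limit or range.

## Working session

There is one attempt and no reset: what is moved stays moved. The work goes in short steps, Python scripts to look and compute and a tool call to move; the robot and the scene stay as the last step left them, time stands still between calls to the robot, and variables do not carry over. Pictures are saved under pics/ and viewed, and the job is handed in when it is done.

Besides the shell and the picture viewer there is one more tool, called as name(argument=value, ...) on one line, values as JSON. arm_command: Moves the arm, as the interface text tells. Its arguments: {"type":"object","properties":{"commands":{"type":"array"},"grip":{"type":"number"},"squeeze":{"type":"number"}},"required":["commands"]}

```bash
ls; mkdir -p pics; python3 - <<'E'
from workcell import sensors, imaging, order, bot
import cv2,numpy as np
np.set_printoptions(precision=4,suppress=True)
s=sensors.observe(); print(s)
print([a for a in dir(bot) if a[0]!='_'])
for n in("top","side"):
    f=imaging.grab_frame(n); cv2.imwrite(f"pics/{n}0.png",f[:,:,::-1]); print(n,imaging.camera_info(n))
E
```

```text
pics
{'clock': 0.0, 'qpos': array([ 1.2448,  0.522 , -0.0363,  1.6   ,  0.0212,  1.0211, -0.1128]), 'qd': array([ 0.0004, -0.0021, -0.0007,  0.0002,  0.0015,  0.0004, -0.    ]), 'joint_efforts': array([ -0.0008, -92.7136,   1.9795, -36.9934,   0.0178,   0.0082,
        -0.    ]), 'position': array([ 0.158 , -0.6044,  0.2387]), 'tool_rot': array([-1.4816,  1.5697,  1.9157]), 'force': array([-0.1973,  0.1578,  0.9655]), 'moment': array([-0.0003,  0.0184,  0.0104]), 'grip_width': 0.08532808672964541}
['IKError', 'tip_extent']
top {'fx': 459.74689986855765, 'fy': 459.74689986855765, 'cx': 255.94154770674695, 'cy': 193.8041022959745, 'origin': array([ 0.3624, -0.0383,  1.5641]), 'attitude': array([-3.0245,  0.0065, -1.5942])}
side {'fx': 354.29837414632846, 'fy': 354.29837414632846, 'cx': 254.4389890320676, 'cy': 188.7603344067518, 'origin': array([ 0.3547, -0.5974,  0.8682]), 'attitude': array([-2.4343,  0.0026, -0.3259])}
```

View pics/top0.png

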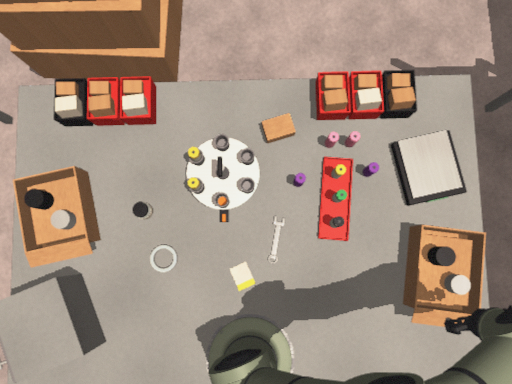

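View pics/side0.png

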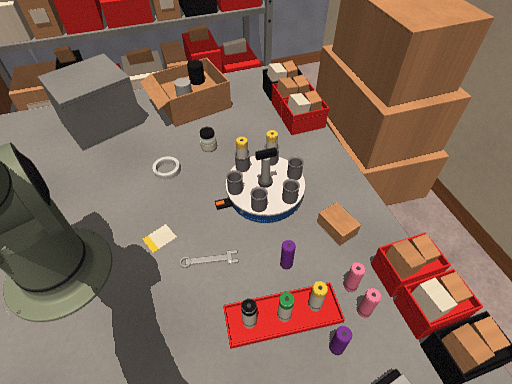

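Top view: the tray holds the yellow at (340,170), green at (340,196) and black at (337,222). The other yellow tops at (194,153) and (195,185) are already in the carousel, and the pink and purple ones stand loose. The yellow one in the tray at (340,170) fits the description. I'll enlarge it to confirm.

```bash
python3 - <<'E'
import cv2,numpy as np
t=cv2.imread("pics/top0.png"); s=cv2.imread("pics/side0.png")
a=cv2.resize(t[130:250,170:300],None,fx=5,fy=5,interpolation=cv2.INTER_CUBIC); b=cv2.resize(t[145:250,290:390],None,fx=5,fy=5,interpolation=cv2.INTER_CUBIC)
cv2.imwrite("pics/a.png",a);cv2.imwrite("pics/b.png",b)
cv2.imwrite("pics/c.png",cv2.resize(s[120:350,200:390],None,fx=2.6,fy=2.6,interpolation=cv2.INTER_CUBIC))
E
```

```text
(no output)
```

View pics/a.png

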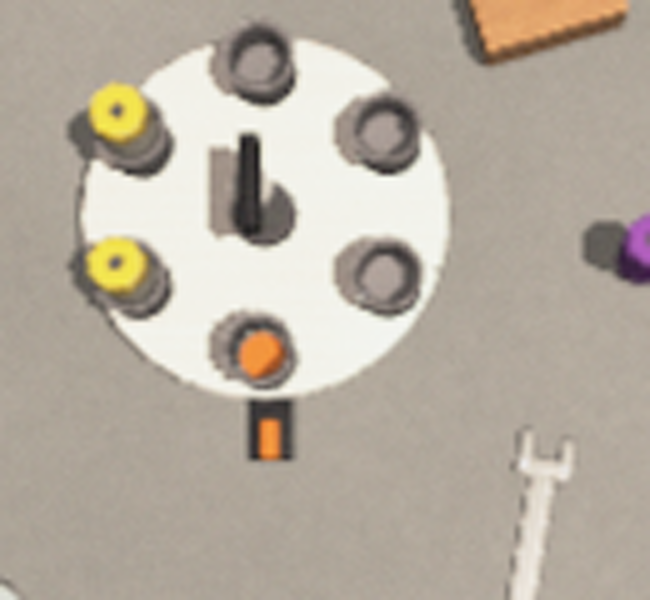

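View pics/b.png

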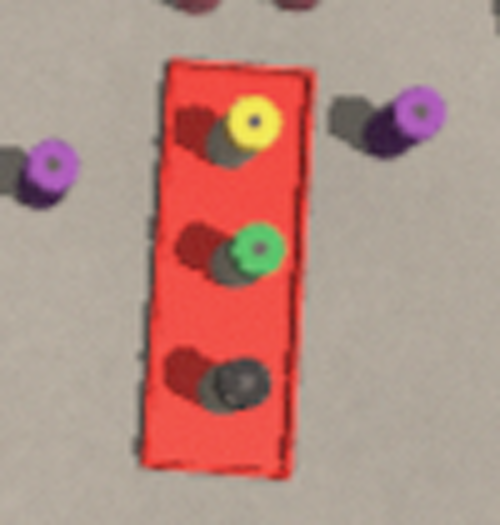

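View pics/c.png

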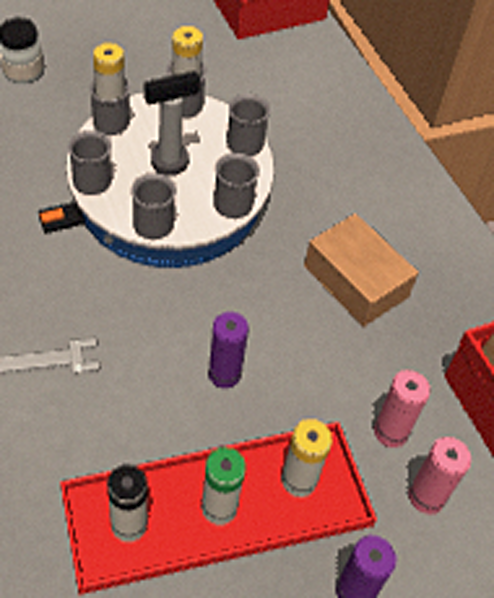

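The crops confirm it. The yellow-topped white filter is in the tray's far place, at top pixel (340.5,169). The only empty pocket with an orange disc is the one at the mark.

```bash
cat > h.py <<'E'
from workcell import sensors, imaging, order, bot
import cv2,numpy as np
from scipy.spatial.transform import Rotation as R
from scipy.optimize import least_squares
np.set_printoptions(precision=4,suppress=True)
def Rm(e): return R.from_euler('xyz',e).as_matrix()
def proj(ci,P):
    p=(np.atleast_2d(P)-ci["origin"])@Rm(ci["attitude"])
    return np.c_[ci["fx"]*p[:,0]/p[:,2]+ci["cx"],ci["fy"]*p[:,1]/p[:,2]+ci["cy"]]
def ray(ci,uv,z):
    d=Rm(ci["attitude"])@np.array([(uv[0]-ci["cx"])/ci["fx"],(uv[1]-ci["cy"])/ci["fy"],1])
    return ci["origin"]+d*(z-ci["origin"][2])/d[2]
def go(target,jaw=None):
    """cm shift in tool axes to world TCP target; jaw = world yaw of tool y (mod pi)"""
    s=sensors.observe(); M=Rm(s["tool_rot"])
    d=M.T@(np.array(target)-s["position"])*100
    cur=np.arctan2(M[1,1],M[0,1]); tw=0
    if jaw is not None:
        a=(jaw-cur+np.pi/2)%np.pi-np.pi/2; tw=-a if M[2,0]<0 else a
    print("clk %.2f"%s["clock"],"pos",s["position"],"x-axis",M[:,0],"jaw",cur,"q7",s["qpos"][6],"F",s["force"],"w",s["grip_width"])
    print("dx dy dz cm",d,"twist",tw,"alt",tw-np.sign(tw)*np.pi)
E
cat > fit.py <<'E'
from h import *
T=imaging.camera_info("top");S=imaging.camera_info("side")
ca=lambda x,y:(np.array([x,y])+.5)/5-.5+[170,130]
cb=lambda x,y:(np.array([x,y])+.5)/5-.5+[290,145]
cc=lambda x,y:(np.array([x,y])+.5)/2.6-.5+[200,120]
for n,b,c in(("yel",(254,122),(312,436)),("grn",(259,249),(226,466)),("blk",(241,384),(128,487))):
    print(n,ray(T,cb(*b),.104),ray(S,cc(*c),.104))
def pts(p,rims=True):
    x,y,w=p; r=lambda k,z:[x-.095*np.cos(w-k*np.pi/3),y-.095*np.sin(w-k*np.pi/3),z]
    return np.array([r(1,.172),r(2,.172),[x,y,.191]]) , np.array([[x-.146*np.cos(w),y-.146*np.sin(w),.05]])
ot=np.array([ca(117,265),ca(118,111),ca(249,184)]); os=np.array([cc(109,51),cc(187,34),cc(173,86)])
f=lambda p,u=(1,1):np.r_[u[0]*(proj(T,pts(p)[0])-ot).ravel(),u[1]*(proj(S,pts(p)[0])-os).ravel()]
for u in((1,0),(0,1),(1,1)):
    q=least_squares(f,[.62,.1,0],args=(u,)); print(u,q.x,q.fun)
    x,y,w=q.x; print(" pocket0",x-.095*np.cos(w),y-.095*np.sin(w))
E
python3 fit.py
```

```text
yel [ 0.608  -0.3061  0.104 ] [ 0.6083 -0.3077  0.104 ]
grn [ 0.5258 -0.3056  0.104 ] [ 0.5263 -0.3089  0.104 ]
blk [ 0.44   -0.2903  0.104 ] [ 0.4405 -0.2994  0.104 ]
(1, 0) [ 0.611   0.0757 -0.0257] [-0.1604 -0.0415  0.2056  0.2587 -0.0431 -0.2117 -0.      0.     -0.
  0.     -0.     -0.    ]
 pocket0 0.5160393354915342 0.0781809112861009
(0, 1) [ 0.6128  0.0724 -0.023 ] [ 0.     -0.      0.     -0.      0.     -0.     -0.1677  1.06    0.497
  1.1522 -0.3031 -2.0154]
 pocket0 0.5178347708132055 0.0746188459810772
(1, 1) [ 0.6121  0.0745 -0.0242] [ 0.2764 -0.3746  0.591  -0.0694  0.3721 -0.5886 -0.5657  0.6515  0.0848
  0.7822 -0.7805 -2.4385]
 pocket0 0.5171627979846543 0.07675839748014049
```

```bash
python3 - <<'E'
from h import *
go([.25,-.4,.27],np.pi/2-.05)
go([.606,-.307,.24],np.pi/2-.05)
print(ray(imaging.camera_info("top"),(445,240),.1),ray(imaging.camera_info("top"),(410,300),.1))
w=imaging.camera_info("wrist"); print(w, sensors.observe()["position"])
E
```

```text
clk 0.10 pos [ 0.158  -0.6044  0.2388] x-axis [-0.0003  0.001  -1.    ] jaw -1.315064544682392 q7 -0.11282681581251838 F [-0.4958 -0.3513 -0.8758] w 0.08546605784374947
dx dy dz cm [ -3.1034 -17.4516 -14.0679] twist 0.3057317821125043 alt -2.835860871477289
clk 0.10 pos [ 0.158  -0.6044  0.2388] x-axis [-0.0003  0.001  -1.    ] jaw -1.315064544682392 q7 -0.11282681581251838 F [-0.4958 -0.3513 -0.8758] w 0.08546605784374947
dx dy dz cm [ -0.1049 -17.441  -50.8627] twist 0.3057317821125043 alt -2.835860871477289
[ 0.3734 -0.6267  0.1   ] [ 0.1902 -0.5048  0.1   ]
{'fx': 286.68693572104945, 'fy': 286.68693572104945, 'cx': 256.9760144601522, 'cy': 193.64045510562724, 'origin': array([ 0.235 , -0.5849,  0.3732]), 'attitude': array([ 2.8279,  0.0004, -1.3144])} [ 0.158  -0.6044  0.2388]
```

arm_command(commands=[{"dx":-1,"dy":-2.9,"dz":-2.3,"twist":0.05},{"dx":-2,"dy":-5.8,"dz":-4.6,"twist":0.1},{"dx":-3,"dy":-9,"dz":-7,"twist":0.15},{"dx":-3,"dy":-12,"dz":-9.5,"twist":0.2},{"dx":-3,"dy":-15,"dz":-12.5,"twist":0.25},{"dx":-3,"dy":-17.4,"dz":-15.5,"twist":0.3},{"dx":-3,"dy":-17.4,"dz":-19,"twist":0.306},{"dx":-3,"dy":-17.4,"dz":-23,"twist":0.306},{"dx":-3,"dy":-17.4,"dz":-27,"twist":0.306},{"dx":-3,"dy":-17.4,"dz":-31,"twist":0.306},{"dx":-2,"dy":-17.4,"dz":-35,"twist":0.306},{"dx":-1,"dy":-17.4,"dz":-39,"twist":0.306}], grip=-1)

```text
clock: 1.1
position: [0.4932, -0.3366, 0.2489]
tool_rot: [-2.115, 1.57, 0.976]
force: [0.1, -0.7, 0.3]
grip_width: 0.0854
```

```bash
python3 - <<'E'
from h import *
go([.606,-.307,.24],np.pi/2-.05)
E
```

```text
clk 1.10 pos [ 0.4932 -0.3366  0.2489] x-axis [ 0.0004  0.0005 -1.    ] jaw -1.6211177925449503 q7 -1.1753835761329834 F [ 0.1251 -0.6801  0.2957] w 0.08538210703303124
dx dy dz cm [  0.893   -3.5247 -11.1123] twist -0.000321465750053207 alt 3.14127118783974
```

arm_command(commands=[{"dx":0,"dy":-1,"dz":-3.8},{"dx":0,"dy":-2.2,"dz":-7.6},{"dx":0,"dy":-3.5,"dz":-10.3},{"dx":0,"dy":-3.5,"dz":-11.1},{"dx":0,"dy":-3.5,"dz":-11.1},{"dx":0,"dy":-3.5,"dz":-11.1}])

```text
validation failed for argument at $.co...
```

```bash
python3 - <<'E'
from h import *
go([.606,-.307,.24],np.pi/2-.05)
ci=imaging.camera_info("wrist"); f=imaging.grab_frame("wrist"); cv2.imwrite("pics/w1.png",f[:,:,::-1]);print(ci)
print(proj(ci,[[.608,-.307,.104]]))
E
```

```text
clk 1.10 pos [ 0.4932 -0.3366  0.2489] x-axis [ 0.0004  0.0005 -1.    ] jaw -1.6211177925449503 q7 -1.1753835761329834 F [ 0.1251 -0.6801  0.2957] w 0.08538210703303124
dx dy dz cm [  0.893   -3.5247 -11.1123] twist -0.000321465750053207 alt 3.14127118783974
{'fx': 286.68693572104945, 'fy': 286.68693572104945, 'cx': 256.9760144601522, 'cy': 193.64045510562724, 'origin': array([ 0.5726, -0.341 ,  0.3832]), 'attitude': array([ 2.8285,  0.0001, -1.6205])}
[[216.8468  61.0912]]
```

View pics/w1.png

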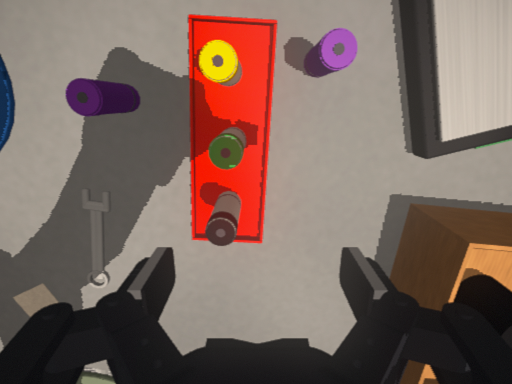

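The wrist view shows the yellow top at about (218,61), within 1 px of the prediction. The move was refused because the rows left out the twist, so I'll refine from this picture and send it again.

```bash
cat >> h.py <<'E'
def yellow(f,lo=(22,120,90),hi=(35,255,255),roi=None):
    m=cv2.inRange(cv2.cvtColor(f,cv2.COLOR_RGB2HSV),lo,hi)
    n,l,st,c=cv2.connectedComponentsWithStats(m)
    out=[]
    for i in range(1,n):
        if st[i,4]>60:
            k=cv2.findContours((l==i).astype(np.uint8),0,2)[0][0]
            out.append((st[i,4],st[i,:4].tolist(),np.array(cv2.minEnclosingCircle(k)[0]),cv2.fitEllipse(k)[0] if len(k)>5 else None))
    return out
E
python3 - <<'E'
from h import *
f=cv2.imread("pics/w1.png")[:,:,::-1].copy()
ci={'fx': 286.68693572104945, 'fy': 286.68693572104945, 'cx': 256.9760144601522, 'cy': 193.64045510562724, 'origin': np.array([ 0.5726, -0.341 ,  0.3832]), 'attitude': np.array([ 2.8285,  0.0001, -1.6205])}
for a in yellow(f): print(a, ray(ci,a[2],.104))
print(f[61,210])
for uv in((226,152),(221,231)): print(ray(ci,uv,.104))
for uv in((190,16),(276,20),(264,242),(192,238)): print(ray(ci,uv,.018))
E
```

```text
(np.int32(1167), [199, 40, 39, 43], array([217.6642,  60.9925]), (218.01368713378906, 60.846744537353516)) [ 0.608  -0.3077  0.104 ]
[247 226   0]
[ 0.5266 -0.3084  0.104 ]
[ 0.4423 -0.296   0.104 ]
[ 0.6662 -0.2708  0.018 ]
[ 0.6575 -0.3665  0.018 ]
[ 0.3821 -0.3414  0.018 ]
[ 0.3934 -0.2403  0.018 ]
```

arm_command(commands=[{"dx":0,"dy":-1,"dz":-3.8,"twist":0},{"dx":0,"dy":-2.2,"dz":-7.6,"twist":0},{"dx":0,"dy":-3.4,"dz":-10.3,"twist":0},{"dx":0,"dy":-3.4,"dz":-11.1,"twist":0}])

```text
clock: 1.48
position: [0.6166, -0.2983, 0.2451]
tool_rot: [-1.784, 1.563, 1.319]
force: [0.1, 0.9, -0.3]
grip_width: 0.0854
```

```bash
python3 - <<'E'
from h import *
go([.608,-.3078,.14],np.pi/2-.05)
go([.608,-.3078,.082],np.pi/2-.05)
E
```

```text
clk 1.48 pos [ 0.6166 -0.2983  0.2451] x-axis [ 0.0018  0.0071 -1.    ] jaw -1.6091499096820727 q7 -1.2987367498807312 F [ 0.1123  0.9432 -0.3033] w 0.08535098884911035
dx dy dz cm [10.5029  1.0619  0.8415] twist 0.011646417112824103 alt -3.129946236476969
clk 1.48 pos [ 0.6166 -0.2983  0.2451] x-axis [ 0.0018  0.0071 -1.    ] jaw -1.6091499096820727 q7 -1.2987367498807312 F [ 0.1123  0.9432 -0.3033] w 0.08535098884911035
dx dy dz cm [16.3028  1.1037  0.8506] twist 0.011646417112824103 alt -3.129946236476969
```

arm_command(commands=[{"dx":2,"dy":0.6,"dz":0.5,"twist":0.01},{"dx":5,"dy":1.1,"dz":0.8,"twist":0.01},{"dx":8,"dy":1.1,"dz":0.8,"twist":0.01},{"dx":10,"dy":1.1,"dz":0.8,"twist":0.01},{"dx":10.5,"dy":1.1,"dz":0.8,"twist":0.01},{"dx":10.5,"dy":1.1,"dz":0.8,"twist":0.01},{"dx":10.5,"dy":1.1,"dz":0.8,"twist":0.01}])

```text
clock: 2.07
position: [0.6088, -0.3083, 0.141]
tool_rot: [-1.878, 1.563, 1.215]
force: [-0.6, 0.2, 0.9]
grip_width: 0.0854
```

```bash
python3 - <<'E'
from h import *
go([.608,-.3078,.082],np.pi/2-.05)
ci=imaging.camera_info("wrist"); f=imaging.grab_frame("wrist"); cv2.imwrite("pics/w2.png",f[:,:,::-1])
for a in yellow(f): print(a, ray(ci,a[2],.104))
E
```

```text
clk 2.07 pos [ 0.6088 -0.3083  0.141 ] x-axis [ 0.0026  0.0069 -1.    ] jaw -1.6191016914397047 q7 -1.3030127318384397 F [-0.5586  0.1622  0.8794] w 0.08536309374836631
dx dy dz cm [ 5.8992 -0.0085  0.0957] twist 0.0016946353551920978 alt -3.139898018234601
(np.int32(552), [234, 233, 47, 19], array([257. , 237.5]), (256.9843444824219, 240.94369506835938)) [ 0.6024 -0.3083  0.104 ]
```

View pics/w2.png

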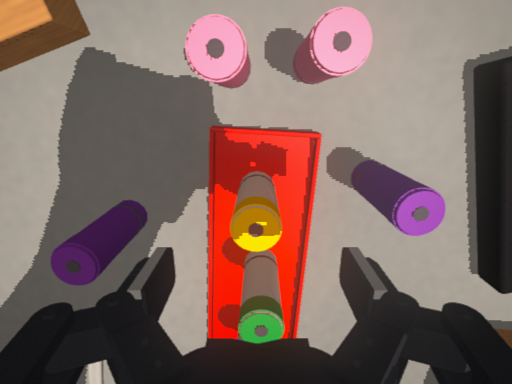

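The yellow cap is centred between the open jaws at about (256,228), with the green one clear below it at (261,328). Descending.

arm_command(commands=[{"dx":2,"dy":0,"dz":0.05,"twist":0},{"dx":4,"dy":0,"dz":0.1,"twist":0},{"dx":5.5,"dy":0,"dz":0.1,"twist":0},{"dx":5.9,"dy":0,"dz":0.1,"twist":0},{"dx":5.9,"dy":0,"dz":0.1,"twist":0},{"dx":5.9,"dy":0,"dz":0.1,"twist":0}])

```text
clock: 2.62
position: [0.609, -0.3084, 0.0841]
tool_rot: [-2.253, 1.563, 0.84]
force: [0.7, 0.8, 0.3]
grip_width: 0.0855
```

arm_command(commands=[{"dx":0,"dy":0,"dz":0,"twist":0},{"dx":0,"dy":0,"dz":0,"twist":0},{"dx":0,"dy":0,"dz":0,"twist":0},{"dx":0,"dy":0,"dz":0,"twist":0},{"dx":0,"dy":0,"dz":0,"twist":0},{"dx":0,"dy":0,"dz":0,"twist":0},{"dx":0,"dy":0,"dz":0,"twist":0},{"dx":0,"dy":0,"dz":0,"twist":0}], grip=1, squeeze=60)

```text
clock: 3.28
position: [0.6094, -0.3085, 0.0849]
tool_rot: [-2.37, 1.563, 0.724]
force: [-0.2, 1.3, 7.3]
grip_width: 0.0323
```

```bash
python3 - <<'E'
from h import *
go([.5165,.0775,.20],np.pi/2-.025)
f=imaging.grab_frame("wrist"); cv2.imwrite("pics/w3.png",f[:,:,::-1])
E
```

```text
clk 3.28 pos [ 0.6094 -0.3085  0.0849] x-axis [ 0.0062  0.0054 -1.    ] jaw -1.619251831906047 q7 -1.3119306306382241 F [-0.2015  1.269   7.3402] w 0.032280358340922896
dx dy dz cm [-11.3616 -38.1653  11.0839] twist -0.023455505111150465 alt 3.1181371484786427
```

View pics/w3.png

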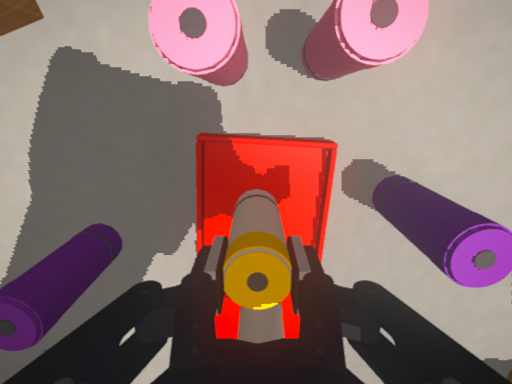

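The filter is between the pads (width 32 mm, cap at (258,283)). Lifting.

arm_command(commands=[{"dx":-1,"dy":0,"dz":0,"twist":0},{"dx":-3,"dy":0,"dz":0,"twist":0},{"dx":-6,"dy":0,"dz":0,"twist":0},{"dx":-9,"dy":0,"dz":0,"twist":0},{"dx":-12,"dy":-1,"dz":0.3,"twist":-0.003},{"dx":-14,"dy":-4,"dz":1.2,"twist":-0.006},{"dx":-14.7,"dy":-8,"dz":2.4,"twist":-0.01},{"dx":-14.7,"dy":-12,"dz":3.6,"twist":-0.013},{"dx":-14.7,"dy":-16,"dz":4.8,"twist":-0.016},{"dx":-14.7,"dy":-20,"dz":6,"twist":-0.02},{"dx":-14.7,"dy":-23,"dz":7,"twist":-0.023},{"dx":-14.7,"dy":-25,"dz":7.5,"twist":-0.023}])

```text
clock: 4.33
position: [0.5445, -0.0523, 0.2338]
tool_rot: [-2.365, 1.562, 0.754]
force: [0.9, -0.1, -0.2]
grip_width: 0.0325
```

```bash
python3 - <<'E'
from h import *
go([.5165,.0775,.23],np.pi/2-.025)
E
```

```text
clk 4.33 pos [ 0.5445 -0.0523  0.2338] x-axis [ 0.0065  0.0061 -1.    ] jaw -1.5929386931573768 q7 -1.6820814359371719 F [ 0.9438 -0.0595 -0.1689] w 0.032456964530443416
dx dy dz cm [  0.4429 -12.9131   3.0934] twist 0.0028576336375198963 alt -3.138735019952273
```

arm_command(commands=[{"dx":0,"dy":-3,"dz":0.7,"twist":0},{"dx":0,"dy":-6,"dz":1.5,"twist":0},{"dx":0,"dy":-9,"dz":2.2,"twist":0},{"dx":0,"dy":-11.5,"dz":2.8,"twist":0},{"dx":0,"dy":-12.7,"dz":3.1,"twist":0},{"dx":0,"dy":-12.9,"dz":3.1,"twist":0},{"dx":0,"dy":-12.9,"dz":3.1,"twist":0},{"dx":0,"dy":-12.9,"dz":3.1,"twist":0}])

```text
clock: 5.0
position: [0.5166, 0.0764, 0.2347]
tool_rot: [-2.43, 1.562, 0.688]
force: [-0.3, -0.0, -1.4]
grip_width: 0.032
```

```bash
python3 - <<'E'
from h import *
go([.5165,.0775,.23],np.pi/2-.025)
for n in ("wrist","side","top"):
    ci=imaging.camera_info(n);f=imaging.grab_frame(n); cv2.imwrite(f"pics/{n}4.png",f[:,:,::-1]); print(n,ci["origin"],ci["attitude"])
    p=sensors.observe()["position"]
    if n=="side": c=f[100:260,170:350]; cv2.imwrite("pics/side4c.png",cv2.resize(c,None,fx=4,fy=4,interpolation=cv2.INTER_CUBIC)[:,:,::-1])
E
```

```text
clk 5.00 pos [0.5166 0.0764 0.2347] x-axis [ 0.0069  0.0057 -1.    ] jaw -1.5937462558378064 q7 -1.9472285303834767 F [-0.2838 -0.0294 -1.3943] w 0.032031982787972216
dx dy dz cm [ 0.4747 -0.1079  0.0192] twist 0.0020500709570896447 alt -3.1395425826327035
wrist [0.5952 0.0734 0.3696] [ 2.8349  0.0053 -1.5932]
side [ 0.3547 -0.5974  0.8682] [-2.4343  0.0026 -0.3259]
top [ 0.3624 -0.0383  1.5641] [-3.0245  0.0065 -1.5942]
```

View pics/wrist4.png

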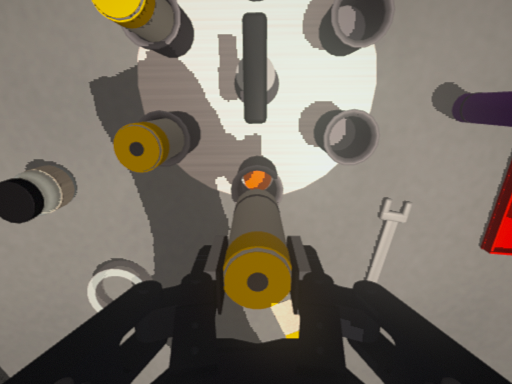

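View pics/side4c.png

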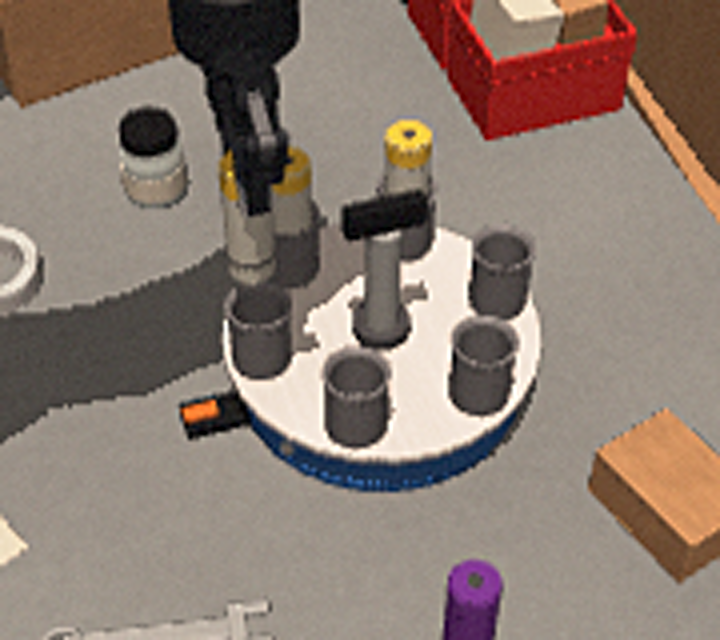

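```bash
cat > ov.py <<'E'
from h import *
f=cv2.imread("pics/wrist4.png")
ci=imaging.camera_info("wrist"); ci["origin"]=np.array([0.5952,0.0734,0.3696]);ci["attitude"]=np.array([2.8349,0.0053,-1.5932])
import sys
x,y,w=map(float,sys.argv[1:4]); fx,fy=map(float,sys.argv[4:6])
K=4;x0,y0=110,90
g=cv2.resize(f[y0:y0+150,x0:x0+200] if len(sys.argv)<7 else f[0:150,110:310],None,fx=K,fy=K,interpolation=cv2.INTER_CUBIC)
if len(sys.argv)>=7: y0=0
t=np.linspace(0,2*np.pi,73)
def circ(c,r,z,col):
    P=np.c_[c[0]+r*np.cos(t),c[1]+r*np.sin(t),np.full(73,z)]
    uv=(proj(ci,P)-[x0,y0]+.5)*K-.5
    cv2.polylines(g,[np.round(uv).astype(int)],True,col,1)
for k in range(6):
    c=(x-.095*np.cos(w-k*np.pi/3),y-.095*np.sin(w-k*np.pi/3))
    circ(c,.025,.118,(0,255,0)); circ(c,.0205,.118,(0,255,255))
    if k in(1,2): circ(c,.017,.172,(255,0,255))
a=(np.array([fx,fy]))
circ(a,.017,.1537+.0,(255,0,0)); circ(a,.017,.2537,(255,0,0)); circ(a,.017,.157,(255,255,0))
b=np.array([[x+s*.03*np.cos(w)-q*.007*np.sin(w),y+s*.03*np.sin(w)+q*.007*np.cos(w),.191] for s,q in((1,1),(1,-1),(-1,-1),(-1,1))])
cv2.polylines(g,[np.round((proj(ci,b)-[x0,y0]+.5)*K-.5).astype(int)],True,(0,0,255),1)
cv2.imwrite("pics/ov%s.png"%sys.argv[-1],g)
E
python3 ov.py .6115 .0755 -.025 .5166 .0764 a1 x; mv pics/ovx.png pics/ova1.png
```

```text
(no output)
```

View pics/ova1.png

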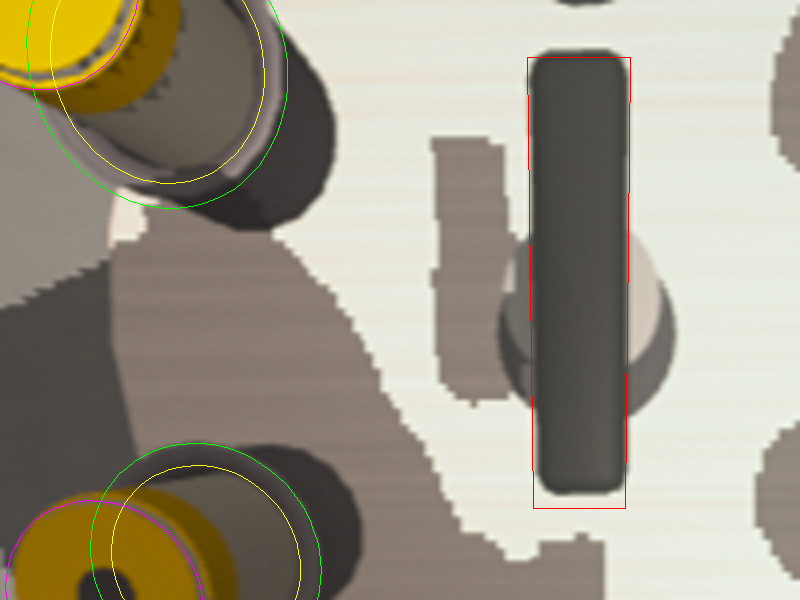

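```bash
sed -i 's/len(sys.argv)<7/sys.argv[6]=="L"/; s/len(sys.argv)>=7/sys.argv[6]=="U"/' ov.py; python3 ov.py .6115 .0755 -.025 .5166 .0764 L b1
```

```text
(no output)
```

View pics/ovb1.png

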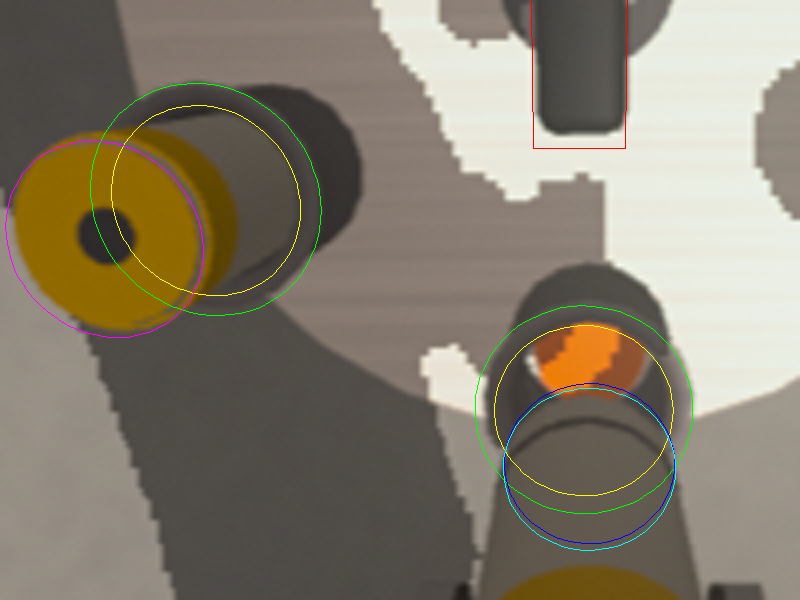

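```bash
sed 's/K=4;x0,y0=110,90/K=9;x0,y0=222,150/; s/y0:y0+150,x0:x0+200/y0:y0+66,x0:x0+72/; s/a,.017,.1537+.0/a,.0135,.1537/; s/a,.017,.157,/a,.017,.1572,/' ov.py > ov2.py; sed -i 's/^g=/G=cv2.LUT(f,np.clip(255*(np.arange(256)\/255.)**.6,0,255).astype(np.uint8)); f=G\ng=/' ov2.py; python3 ov2.py .6115 .0755 -.025 .5166 .0764 L b2; python3 - <<'E'
import cv2,numpy as np
f=cv2.imread("pics/wrist4.png")
f=cv2.LUT(f,np.clip(255*(np.arange(256)/255.)**.6,0,255).astype(np.uint8))
cv2.imwrite("pics/raw.png",cv2.resize(f[150:216,222:294],None,fx=9,fy=9,interpolation=cv2.INTER_CUBIC))
E
```

```text
(no output)
```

View pics/ovb2.png

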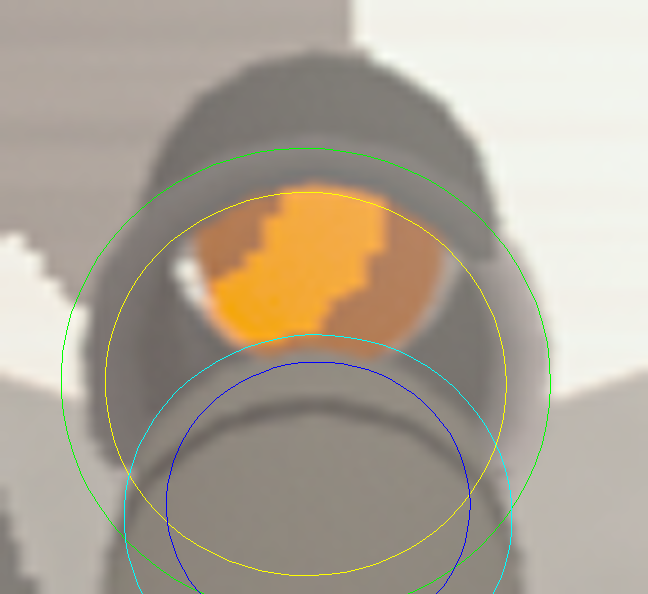

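View pics/raw.png

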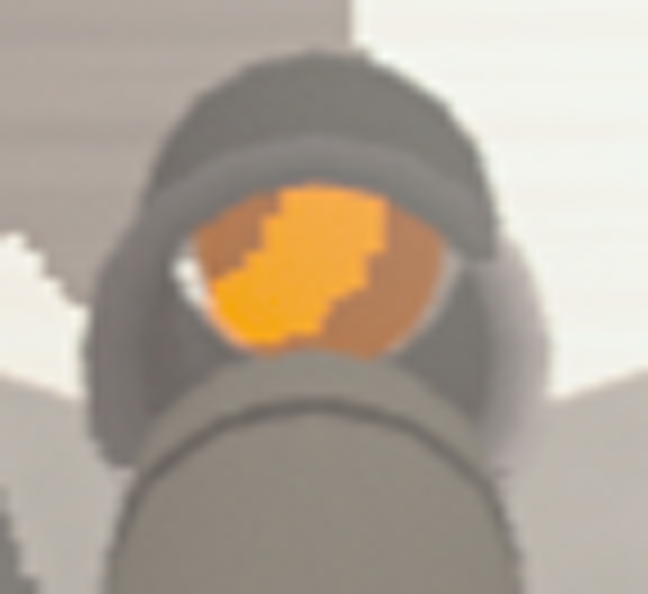

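```bash
python3 - <<'E'
from h import *
S=imaging.camera_info("side");T=imaging.camera_info("top")
c=lambda P:(proj(S,P)-[170,100]+.5)*4-.5
print("pocket",c([[.5187,.0766,.118],[.5165,.0779,.118]]))
print("foot",c([[.5148,.0761,.1537],[.5166,.0764,.1537]]), "1cm x,y", c([[.5248,.0761,.1537],[.5148,.0861,.1537]])-c([.5148,.0761,.1537]))
f=cv2.imread("pics/side4.png")[130:200,215:275]
f=cv2.LUT(f,np.clip(255*(np.arange(256)/255.)**.6,0,255).astype(np.uint8))
cv2.imwrite("pics/side4d.png",cv2.resize(f,None,fx=8,fy=8,interpolation=cv2.INTER_CUBIC))
d=lambda P:(proj(S,P)-[215,130]+.5)*8-.5
print("pocket",d([[.5187,.0766,.118],[.5165,.0779,.118]]),"foot",d([[.5148,.0761,.1537],[.5166,.0764,.1537]]))
E
```

```text
pocket [[257.9285 304.1093]
 [254.4813 303.576 ]]
foot [[250.425  271.3247]
 [252.7745 270.4339]] 1cm x,y [[13.7023 -3.3181]
 [-4.0007 -9.6984]]
pocket [[156.3571 368.7185]
 [149.4625 367.652 ]] foot [[141.3501 303.1493]
 [146.049  301.3678]]
```

View pics/side4d.png

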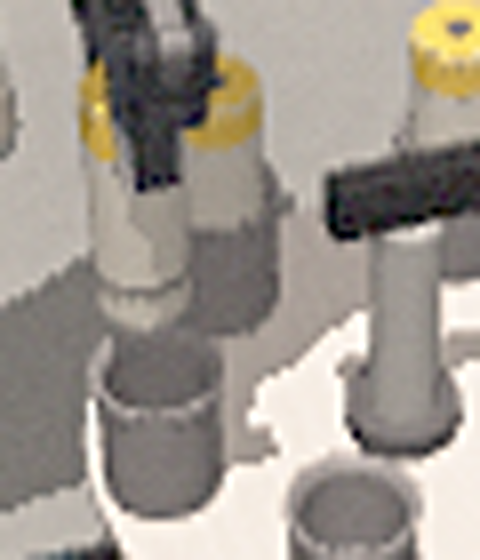

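Both views agree: the foot is about 3.9 mm short of the pocket axis in +x (rim centre (256,191), foot above it). I'll correct that, then lower in stages while watching the force.

```bash
python3 - <<'E'
from h import *
go([.5205,.0769,.194],np.pi/2-.025)
E
```

```text
clk 5.15 pos [0.5166 0.0762 0.2345] x-axis [ 0.0066  0.0058 -1.    ] jaw -1.5945439900705847 q7 -1.9475943602974575 F [-0.6203 -0.6865 -1.7137] w 0.03236754950234026
dx dy dz cm [ 4.0524 -0.0556 -0.3614] twist 0.0012523367243115757 alt -3.1403403168654815
```

arm_command(commands=[{"dx":0,"dy":-0.05,"dz":-0.36,"twist":0},{"dx":0.7,"dy":-0.05,"dz":-0.36,"twist":0},{"dx":1.5,"dy":-0.05,"dz":-0.36,"twist":0},{"dx":2.3,"dy":-0.05,"dz":-0.36,"twist":0},{"dx":3.1,"dy":-0.05,"dz":-0.36,"twist":0},{"dx":3.6,"dy":-0.05,"dz":-0.36,"twist":0},{"dx":4.0,"dy":-0.05,"dz":-0.36,"twist":0},{"dx":4.0,"dy":-0.05,"dz":-0.36,"twist":0}])

```text
clock: 5.82
position: [0.5201, 0.0768, 0.1935]
tool_rot: [-2.305, 1.563, 0.813]
force: [-0.0, 0.3, -0.9]
grip_width: 0.0322
```

```bash
python3 - <<'E'
from h import *
go([.5205,.0769,.176],np.pi/2-.025); print(sensors.observe()["moment"])
f=imaging.grab_frame("side")[100:200,195:295]
cv2.imwrite("pics/side5.png",cv2.resize(f,None,fx=6,fy=6,interpolation=cv2.INTER_CUBIC)[:,:,::-1])
f=imaging.grab_frame("wrist")
cv2.imwrite("pics/wrist5.png",cv2.resize(f[130:290,180:340],None,fx=3.7,fy=3.7,interpolation=cv2.INTER_CUBIC)[:,:,::-1])
print(sensors.observe()["force"])
E
```

```text
clk 5.82 pos [0.5201 0.0768 0.1935] x-axis [ 0.0053  0.0056 -1.    ] jaw -1.5944182589817542 q7 -1.9640622169967592 F [-0.0202  0.2561 -0.8904] w 0.03221808098993802
dx dy dz cm [ 1.7542  0.0024 -0.0281] twist 0.0013780678131425361 alt -3.1402145857766506
[ 0.0226  0.044  -0.0226]
[ 0.5287 -0.7511 -1.8588]
```

View pics/side5.png

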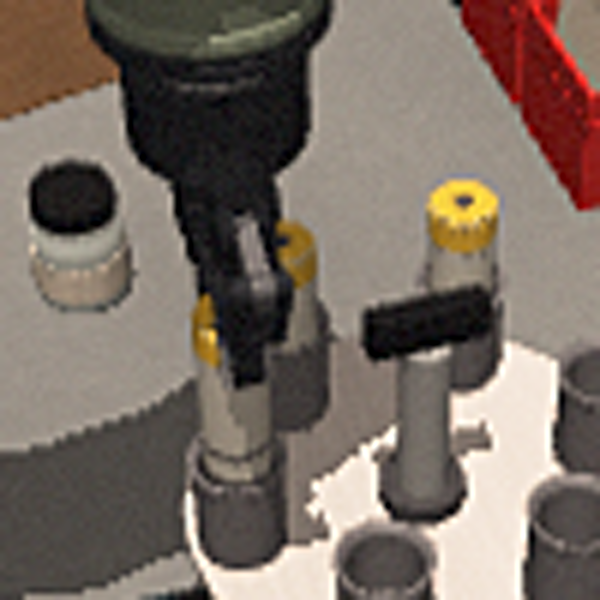

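View pics/wrist5.png

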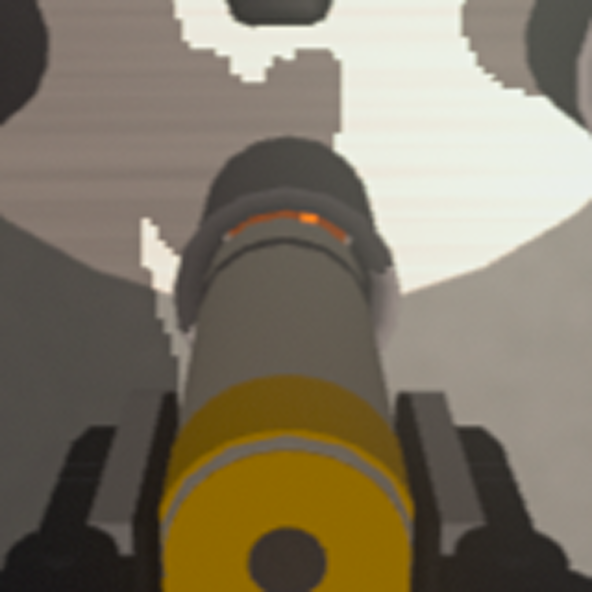

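The foot is at the mouth and centred, with similar gaps on both sides of the rim. Lowering on.

arm_command(commands=[{"dx":0.3,"dy":0,"dz":-0.03,"twist":0},{"dx":0.6,"dy":0,"dz":-0.03,"twist":0},{"dx":0.9,"dy":0,"dz":-0.03,"twist":0},{"dx":1.2,"dy":0,"dz":-0.03,"twist":0},{"dx":1.5,"dy":0,"dz":-0.03,"twist":0},{"dx":1.75,"dy":0,"dz":-0.03,"twist":0},{"dx":1.75,"dy":0,"dz":-0.03,"twist":0}])

```text
clock: 6.5
position: [0.5207, 0.077, 0.1764]
tool_rot: [-2.338, 1.563, 0.78]
force: [-0.6, -0.2, -1.2]
grip_width: 0.032
```

```bash
python3 - <<'E'
from h import *
go([.5205,.0769,.168],np.pi/2-.025); print(sensors.observe()["moment"])
E
```

```text
clk 6.50 pos [0.5207 0.077  0.1764] x-axis [ 0.0058  0.0057 -1.    ] jaw -1.5944687673862268 q7 -1.971894202601892 F [-0.5563 -0.2009 -1.2227] w 0.03200861307242741
dx dy dz cm [0.8439 0.013  0.024 ] twist 0.0013275594086694653 alt -3.1402650941811237
[-0.0148  0.2944  0.015 ]
```

arm_command(commands=[{"dx":0.1,"dy":0,"dz":0,"twist":0},{"dx":0.2,"dy":0,"dz":0,"twist":0},{"dx":0.3,"dy":0,"dz":0,"twist":0},{"dx":0.4,"dy":0,"dz":0,"twist":0},{"dx":0.5,"dy":0,"dz":0,"twist":0},{"dx":0.6,"dy":0,"dz":0,"twist":0},{"dx":0.6,"dy":0,"dz":0,"twist":0}])

```text
clock: 7.08
position: [0.5207, 0.077, 0.1702]
tool_rot: [-2.323, 1.563, 0.795]
force: [-0.8, 0.6, -2.4]
grip_width: 0.0317
```

arm_command(commands=[{"dx":0.05,"dy":0,"dz":0,"twist":0},{"dx":0.1,"dy":0,"dz":0,"twist":0},{"dx":0.15,"dy":0,"dz":0,"twist":0},{"dx":0.2,"dy":0,"dz":0,"twist":0},{"dx":0.2,"dy":0,"dz":0,"twist":0}])

```text
clock: 7.5
position: [0.5207, 0.077, 0.1682]
tool_rot: [-2.321, 1.563, 0.797]
force: [-1.3, -0.1, -0.8]
grip_width: 0.0319
```

arm_command(commands=[{"dx":0.05,"dy":0,"dz":0,"twist":0},{"dx":0.1,"dy":0,"dz":0,"twist":0},{"dx":0.15,"dy":0,"dz":0,"twist":0},{"dx":0.2,"dy":0,"dz":0,"twist":0},{"dx":0.2,"dy":0,"dz":0,"twist":0}])

```text
clock: 7.92
position: [0.5207, 0.077, 0.1661]
tool_rot: [-2.317, 1.563, 0.801]
force: [-1.1, 0.5, -0.5]
grip_width: 0.032
```

arm_command(commands=[{"dx":0.05,"dy":0,"dz":0,"twist":0},{"dx":0.1,"dy":0,"dz":0,"twist":0},{"dx":0.15,"dy":0,"dz":0,"twist":0},{"dx":0.15,"dy":0,"dz":0,"twist":0}])

```text
clock: 8.25
position: [0.5206, 0.077, 0.1645]
tool_rot: [-2.304, 1.563, 0.814]
force: [-1.4, 0.2, -1.2]
grip_width: 0.0321
```

arm_command(commands=[{"dx":0.05,"dy":0,"dz":0,"twist":0},{"dx":0.1,"dy":0,"dz":0,"twist":0},{"dx":0.15,"dy":0,"dz":0,"twist":0},{"dx":0.15,"dy":0,"dz":0,"twist":0}])

```text
clock: 8.58
position: [0.5206, 0.0771, 0.1628]
tool_rot: [-2.292, 1.563, 0.826]
force: [-0.6, -0.3, -1.5]
grip_width: 0.0321
```

arm_command(commands=[{"dx":0.05,"dy":0,"dz":0,"twist":0},{"dx":0.1,"dy":0,"dz":0,"twist":0},{"dx":0.15,"dy":0,"dz":0,"twist":0},{"dx":0.15,"dy":0,"dz":0,"twist":0}])

```text
clock: 8.92
position: [0.5206, 0.077, 0.1612]
tool_rot: [-2.284, 1.563, 0.833]
force: [-1.4, -0.0, -1.1]
grip_width: 0.0318
```

arm_command(commands=[{"dx":0.05,"dy":0,"dz":0,"twist":0},{"dx":0.1,"dy":0,"dz":0,"twist":0},{"dx":0.15,"dy":0,"dz":0,"twist":0},{"dx":0.15,"dy":0,"dz":0,"twist":0}])

```text
clock: 9.25
position: [0.5206, 0.0771, 0.1596]
tool_rot: [-2.281, 1.563, 0.837]
force: [-1.1, 1.3, -0.9]
grip_width: 0.0324
```

arm_command(commands=[{"dx":0.05,"dy":0,"dz":0,"twist":0},{"dx":0.1,"dy":0,"dz":0,"twist":0},{"dx":0.15,"dy":0,"dz":0,"twist":0},{"dx":0.15,"dy":0,"dz":0,"twist":0}])

```text
clock: 9.58
position: [0.5206, 0.0771, 0.158]
tool_rot: [-2.27, 1.563, 0.848]
force: [-0.8, 0.8, -0.9]
grip_width: 0.0323
```

arm_command(commands=[{"dx":0.05,"dy":0,"dz":0,"twist":0},{"dx":0.1,"dy":0,"dz":0,"twist":0},{"dx":0.15,"dy":0,"dz":0,"twist":0},{"dx":0.15,"dy":0,"dz":0,"twist":0}])

```text
clock: 9.92
position: [0.5205, 0.0771, 0.1564]
tool_rot: [-2.263, 1.563, 0.855]
force: [-1.5, 0.2, -0.6]
grip_width: 0.0323
```

arm_command(commands=[{"dx":0.05,"dy":0,"dz":0,"twist":0},{"dx":0.1,"dy":0,"dz":0,"twist":0},{"dx":0.15,"dy":0,"dz":0,"twist":0},{"dx":0.15,"dy":0,"dz":0,"twist":0}])

```text
clock: 10.25
position: [0.5206, 0.0771, 0.1549]
tool_rot: [-2.27, 1.563, 0.848]
force: [-0.8, -0.4, -1.0]
grip_width: 0.032
```

arm_command(commands=[{"dx":0.05,"dy":0,"dz":0,"twist":0},{"dx":0.1,"dy":0,"dz":0,"twist":0},{"dx":0.15,"dy":0,"dz":0,"twist":0},{"dx":0.15,"dy":0,"dz":0,"twist":0}])

```text
clock: 10.58
position: [0.5205, 0.0771, 0.1532]
tool_rot: [-2.249, 1.564, 0.869]
force: [-0.4, 0.2, -1.2]
grip_width: 0.0322
```

arm_command(commands=[{"dx":0.05,"dy":0,"dz":0,"twist":0},{"dx":0.1,"dy":0,"dz":0,"twist":0},{"dx":0.15,"dy":0,"dz":0,"twist":0},{"dx":0.15,"dy":0,"dz":0,"twist":0}])

```text
clock: 10.92
position: [0.5205, 0.0771, 0.1516]
tool_rot: [-2.24, 1.564, 0.878]
force: [-0.7, 0.1, -1.2]
grip_width: 0.0319
```

arm_command(commands=[{"dx":0.05,"dy":0,"dz":0,"twist":0},{"dx":0.1,"dy":0,"dz":0,"twist":0},{"dx":0.15,"dy":0,"dz":0,"twist":0},{"dx":0.15,"dy":0,"dz":0,"twist":0}])

```text
clock: 11.25
position: [0.5205, 0.0771, 0.15]
tool_rot: [-2.241, 1.564, 0.877]
force: [-0.5, 0.0, -1.5]
grip_width: 0.032
```

arm_command(commands=[{"dx":0.05,"dy":0,"dz":0,"twist":0},{"dx":0.1,"dy":0,"dz":0,"twist":0},{"dx":0.1,"dy":0,"dz":0,"twist":0}])

```text
clock: 11.5
position: [0.5206, 0.0771, 0.1492]
tool_rot: [-2.269, 1.563, 0.849]
force: [-1.3, 0.3, 3.5]
grip_width: 0.0322
```

Contact felt (+4.7 N over the baseline). Pressing on gently.

arm_command(commands=[{"dx":0.03,"dy":0,"dz":0,"twist":0},{"dx":0.06,"dy":0,"dz":0,"twist":0},{"dx":0.1,"dy":0,"dz":0,"twist":0}])

```text
clock: 11.75
position: [0.5208, 0.0772, 0.1486]
tool_rot: [-2.312, 1.563, 0.806]
force: [-4.0, -0.5, 11.6]
grip_width: 0.0324
```

```bash
python3 - <<'E'
from h import *
go([.5205,.0769,.147]); print(sensors.observe()["moment"])
E
```

```text
clk 11.75 pos [0.5208 0.0772 0.1486] x-axis [ 0.0054  0.0056 -1.    ] jaw -1.594342893872873 q7 -1.9852093291347084 F [-4.038  -0.4534 11.5635] w 0.03240871436221303
dx dy dz cm [0.1593 0.0293 0.0263] twist 0 alt 0.0
[-0.1625  0.9106 -0.0196]
```

arm_command(commands=[{"dx":0.03,"dy":0,"dz":0,"twist":0},{"dx":0.06,"dy":0,"dz":0,"twist":0},{"dx":0.1,"dy":0,"dz":0,"twist":0}])

```text
clock: 12.0
position: [0.5208, 0.0772, 0.148]
tool_rot: [-2.337, 1.563, 0.781]
force: [-4.0, 0.3, 12.0]
grip_width: 0.0321
```

arm_command(commands=[{"dx":0.03,"dy":0,"dz":0,"twist":0},{"dx":0.06,"dy":0,"dz":0,"twist":0},{"dx":0.1,"dy":0,"dz":0,"twist":0}])

```text
clock: 12.25
position: [0.5207, 0.0773, 0.1473]
tool_rot: [-2.34, 1.563, 0.778]
force: [-3.0, -0.3, 2.2]
grip_width: 0.0323
```

arm_command(commands=[{"dx":0.03,"dy":0,"dz":0,"twist":0},{"dx":0.06,"dy":0,"dz":0,"twist":0},{"dx":0.1,"dy":0,"dz":0,"twist":0}])

```text
clock: 12.5
position: [0.5206, 0.0773, 0.1462]
tool_rot: [-2.324, 1.563, 0.794]
force: [-1.8, 0.5, 0.5]
grip_width: 0.0323
```

The force fell from 12 N to about 0.5 N, so the seat snapped over. I'll follow it down to rest the filter on it.

arm_command(commands=[{"dx":0.03,"dy":0,"dz":0,"twist":0},{"dx":0.06,"dy":0,"dz":0,"twist":0},{"dx":0.1,"dy":0,"dz":0,"twist":0}])

```text
clock: 12.75
position: [0.5206, 0.0773, 0.1451]
tool_rot: [-2.313, 1.563, 0.805]
force: [-2.3, -0.1, 0.4]
grip_width: 0.0319
```

arm_command(commands=[{"dx":0,"dy":0,"dz":0,"twist":0},{"dx":0,"dy":0,"dz":0,"twist":0},{"dx":0,"dy":0,"dz":0,"twist":0},{"dx":0,"dy":0,"dz":0,"twist":0},{"dx":0,"dy":0,"dz":0,"twist":0}], grip=-0.3)

```text
clock: 13.17
position: [0.5207, 0.0773, 0.1452]
tool_rot: [-2.338, 1.563, 0.78]
force: [-0.3, -0.5, 0.1]
grip_width: 0.0556
```

```bash
python3 - <<'E'
from h import *
go([.5205,.0769,.147]); print(sensors.observe()["moment"])
ci=imaging.camera_info("wrist");f=imaging.grab_frame("wrist"); cv2.imwrite("pics/wrist6.png",f[:,:,::-1]);print(ci)
E
```

```text
clk 13.17 pos [0.5207 0.0773 0.1452] x-axis [ 0.0056  0.0055 -1.    ] jaw -1.5943258755281657 q7 -1.9872237007987124 F [-0.3105 -0.5391  0.0953] w 0.05559495119191421
dx dy dz cm [-0.1832  0.0359  0.0206] twist 0 alt 0.0
[0.0065 0.0044 0.0101]
{'fx': 286.68693572104945, 'fy': 286.68693572104945, 'cx': 256.9760144601522, 'cy': 193.64045510562724, 'origin': array([0.5994, 0.0743, 0.2799]), 'attitude': array([ 2.8336,  0.0052, -1.5937])}
```

View pics/wrist6.png

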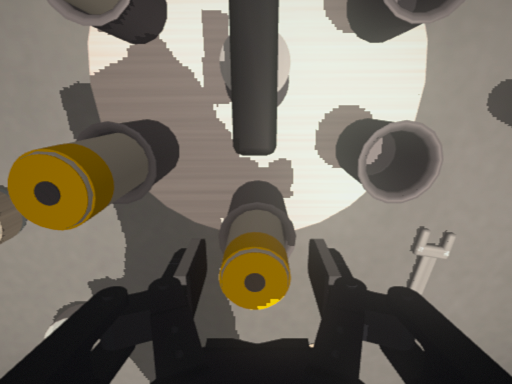

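The filter is released and stands in the pocket, cap at (255,280), with the jaws clear of it. Retracting straight up, then over the knob.

arm_command(commands=[{"dx":-1,"dy":0,"dz":0,"twist":0},{"dx":-3,"dy":0,"dz":0,"twist":0},{"dx":-6,"dy":0,"dz":0,"twist":0},{"dx":-9,"dy":0,"dz":0,"twist":0},{"dx":-11.5,"dy":0,"dz":-0.5,"twist":0},{"dx":-12,"dy":0,"dz":-3,"twist":0},{"dx":-12,"dy":0,"dz":-6,"twist":0},{"dx":-12,"dy":0,"dz":-8.5,"twist":0},{"dx":-12,"dy":0,"dz":-9.3,"twist":0},{"dx":-12,"dy":0,"dz":-9.3,"twist":0},{"dx":-12,"dy":0,"dz":-9.3,"twist":0}])

```text
clock: 14.13
position: [0.6124, 0.0745, 0.2657]
tool_rot: [-2.248, 1.563, 0.871]
force: [-0.4, 1.0, 0.2]
grip_width: 0.0558
```

```bash
python3 - <<'E'
from h import *
go([.6137,.0745,.174],np.pi/2-.02)
print(sensors.observe()["qpos"])
ci=imaging.camera_info("wrist");f=imaging.grab_frame("wrist"); cv2.imwrite("pics/wrist7.png",f[:,:,::-1]);print(ci)
f=imaging.grab_frame("side"); cv2.imwrite("pics/side7.png",cv2.resize(f[110:240,200:320],None,fx=5,fy=5,interpolation=cv2.INTER_CUBIC)[:,:,::-1])
E
```

```text
clk 14.13 pos [0.6124 0.0745 0.2657] x-axis [ 0.0048  0.0057 -1.    ] jaw -1.5942054643771464 q7 -1.8997957056221908 F [-0.3597  1.0473  0.2091] w 0.05579404381046358
dx dy dz cm [ 9.1685  0.0515 -0.0912] twist -0.0034091375822500325 alt 3.138183516007543
[-0.0737  0.486  -0.2056  1.5903  0.104   1.0703 -1.8998]
{'fx': 286.68693572104945, 'fy': 286.68693572104945, 'cx': 256.9760144601522, 'cy': 193.64045510562724, 'origin': array([0.6912, 0.0715, 0.4004]), 'attitude': array([ 2.8328,  0.0053, -1.5936])}
```

View pics/wrist7.png

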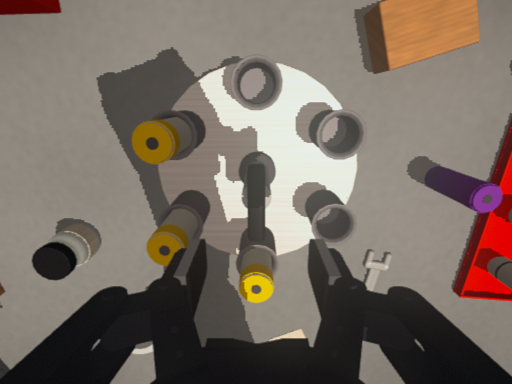

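View pics/side7.png

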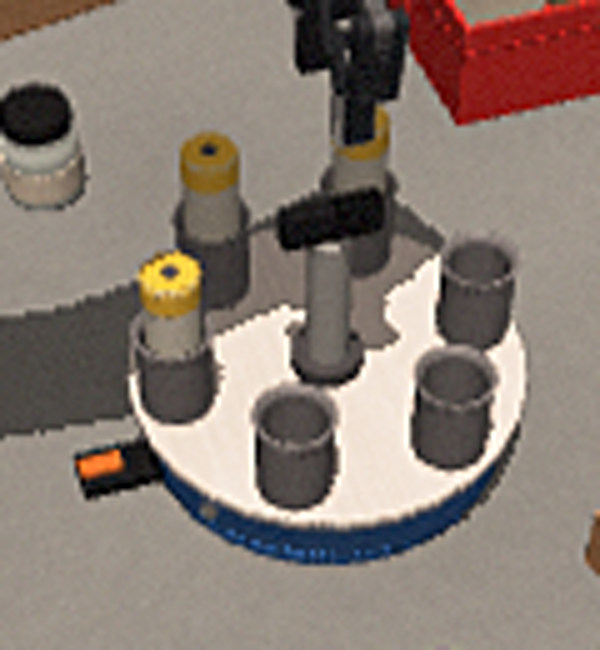

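Filter stands in the marked pocket, lower than its loaded neighbours because the seat is deep. The knob bar lies along the jaws' centre line at column ~256. Turning 60° clockwise from here would run the last joint out of range, so I'll take the half-turn grasp first.

arm_command(commands=[{"dx":0,"dy":0,"dz":0,"twist":-0.12},{"dx":0,"dy":0,"dz":0,"twist":-0.24},{"dx":0,"dy":0,"dz":0,"twist":-0.36},{"dx":0,"dy":0,"dz":0,"twist":-0.48},{"dx":0,"dy":0,"dz":0,"twist":-0.6},{"dx":0,"dy":0,"dz":0,"twist":-0.72},{"dx":0,"dy":0,"dz":0,"twist":-0.84},{"dx":0,"dy":0,"dz":0,"twist":-0.96},{"dx":0,"dy":0,"dz":0,"twist":-1.08},{"dx":0,"dy":0,"dz":0,"twist":-1.2},{"dx":0,"dy":0,"dz":0,"twist":-1.32},{"dx":0,"dy":0,"dz":0,"twist":-1.44}])

```text
clock: 15.23
position: [0.6112, 0.0746, 0.2665]
tool_rot: [2.455, 1.563, 0.737]
force: [-0.0, -0.1, -0.1]
grip_width: 0.0554
```

```bash
python3 - <<'E'
from h import *
go([.6137,.0745,.26],np.pi/2-.02)
E
```

```text
clk 15.23 pos [0.6112 0.0746 0.2665] x-axis [ 0.0055  0.005  -1.    ] jaw -0.14752908289242164 q7 -0.6043816340690064 F [-0.0452 -0.105  -0.1196] w 0.0553671508622083
dx dy dz cm [ 0.653   0.2422 -0.0215] twist 1.4432672439024747 alt -1.6983254096873184
```

arm_command(commands=[{"dx":0,"dy":0,"dz":0,"twist":-0.12},{"dx":0,"dy":0,"dz":0,"twist":-0.24},{"dx":0,"dy":0,"dz":0,"twist":-0.36},{"dx":0,"dy":0,"dz":0,"twist":-0.48},{"dx":0,"dy":0,"dz":0,"twist":-0.6},{"dx":0,"dy":0,"dz":0,"twist":-0.72},{"dx":0,"dy":0,"dz":0,"twist":-0.84},{"dx":0,"dy":0,"dz":0,"twist":-0.96},{"dx":0,"dy":0,"dz":0,"twist":-1.08},{"dx":0,"dy":0,"dz":0,"twist":-1.2},{"dx":0,"dy":0,"dz":0,"twist":-1.32},{"dx":0,"dy":0,"dz":0,"twist":-1.44}])

```text
clock: 16.23
position: [0.6105, 0.0747, 0.267]
tool_rot: [0.859, 1.564, 0.587]
force: [0.4, -1.1, -0.2]
grip_width: 0.0553
```

```bash
python3 - <<'E'
from h import *
go([.6137,.0745,.26],np.pi/2-.02)
E
```

```text
clk 16.23 pos [0.6105 0.0747 0.267 ] x-axis [ 0.0059  0.0039 -1.    ] jaw 1.2991821315902778 q7 0.6820959396725473 F [ 0.4423 -1.1453 -0.175 ] w 0.05532370589316069
dx dy dz cm [0.7017 0.067  0.3112] twist -0.2516141952046187 alt 2.8899784583851744
```

arm_command(commands=[{"dx":0.2,"dy":0.03,"dz":0.1,"twist":-0.11},{"dx":0.4,"dy":0.05,"dz":0.2,"twist":-0.22},{"dx":0.7,"dy":0.07,"dz":0.3,"twist":-0.25},{"dx":0.7,"dy":0.07,"dz":0.3,"twist":-0.25},{"dx":0.7,"dy":0.07,"dz":0.3,"twist":-0.25}])

```text
clock: 16.65
position: [0.6131, 0.0745, 0.2603]
tool_rot: [0.532, 1.564, 0.509]
force: [-0.0, 0.2, -0.1]
grip_width: 0.0557
```

```bash
python3 - <<'E'
from h import *
go([.6137,.0745,.177],np.pi/2-.02)
ci=imaging.camera_info("wrist");f=imaging.grab_frame("wrist"); cv2.imwrite("pics/wrist8.png",f[:,:,::-1]);print(ci)
for w in(-.01,-.02,-.03):
  x,y=.6137,.0745
  print(w,proj(ci,[[x+s*.03*np.cos(w)-q*.007*np.sin(w),y+s*.03*np.sin(w)+q*.007*np.cos(w),.191] for s,q in((1,1),(1,-1),(-1,-1),(-1,1))]).tolist())
E
```

```text
clk 16.65 pos [0.6131 0.0745 0.2603] x-axis [ 0.0059  0.0033 -1.    ] jaw 1.5479965920211773 q7 0.8986250016229556 F [-0.0436  0.2062 -0.0546] w 0.05568552263939948
dx dy dz cm [ 8.3275 -0.027   0.0161] twist -0.002799734773719198 alt 3.138792918816074
{'fx': 286.68693572104945, 'fy': 286.68693572104945, 'cx': 256.9760144601522, 'cy': 193.64045510562724, 'origin': array([0.5335, 0.0755, 0.3942]), 'attitude': array([ 2.8216, -0.0029,  1.5485])}
-0.01 [[266.5102768525007, 244.81536598741155], [248.87099012373343, 245.03312948819536], [247.12755470879085, 171.43515273984792], [266.3625056142655, 171.1922160622249]]
-0.02 [[266.13202274040987, 244.89710869860434], [248.49153625930248, 244.95735538389266], [247.53804815372268, 171.3383074218633], [266.7743742815834, 171.2826762739422]]
-0.03 [[265.75298742732787, 244.9754639861038], [248.1128453875959, 244.8781873085702], [247.94963988212146, 171.24545377995685], [267.1851570261269, 171.37713283746916]]
```

View pics/wrist8.png

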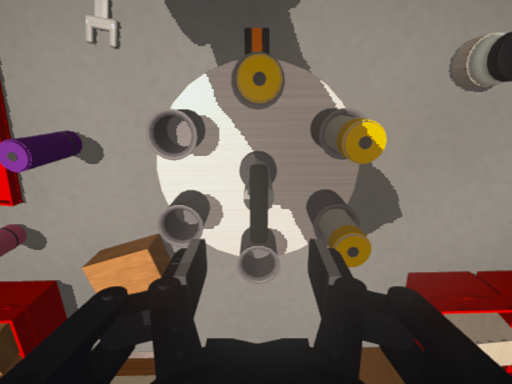

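```bash
python3 - <<'E'
from h import *
f=cv2.imread("pics/wrist8.png")[150:260,205:315]
f=cv2.LUT(f,np.clip(255*(np.arange(256)/255.)**.6,0,255).astype(np.uint8))
g=cv2.resize(f,None,fx=5,fy=5,interpolation=cv2.INTER_CUBIC)
ci=imaging.camera_info("wrist")
for (x,y,w),col in(((.6137,.0745,-.02),(0,0,255)),((.612,.0755,-.02),(0,255,0))):
    P=[[x+s*.03*np.cos(w)-q*.007*np.sin(w),y+s*.03*np.sin(w)+q*.007*np.cos(w),.191] for s,q in((1,1),(1,-1),(-1,-1),(-1,1))]
    cv2.polylines(g,[np.round((proj(ci,P)-[205,150]+.5)*5).astype(int)],True,col,1)
cv2.imwrite("pics/w8z.png",g)
E
```

```text
(no output)
```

View pics/w8z.png

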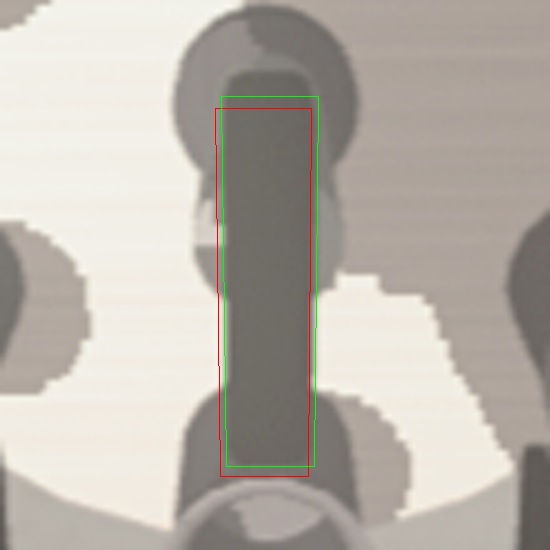

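arm_command(commands=[{"dx":1,"dy":0.03,"dz":0,"twist":0},{"dx":3,"dy":0.06,"dz":0,"twist":0},{"dx":5,"dy":0.06,"dz":0,"twist":0},{"dx":7,"dy":0.06,"dz":0,"twist":0},{"dx":8,"dy":0.06,"dz":0,"twist":0},{"dx":8.3,"dy":0.06,"dz":0,"twist":0},{"dx":8.3,"dy":0.06,"dz":0,"twist":0},{"dx":8.3,"dy":0.06,"dz":0,"twist":0}])

```text
clock: 17.37
position: [0.614, 0.0757, 0.1782]
tool_rot: [0.491, 1.563, 0.468]
force: [0.4, -0.5, 0.7]
grip_width: 0.0552
```

```bash
python3 - <<'E'
from h import *
go([.6125,.0755,.177],np.pi/2-.02)
ci=imaging.camera_info("wrist");f=imaging.grab_frame("wrist"); cv2.imwrite("pics/wrist9.png",f[:,:,::-1])
f=imaging.grab_frame("side"); cv2.imwrite("pics/side9.png",cv2.resize(f[110:240,200:320],None,fx=5,fy=5,interpolation=cv2.INTER_CUBIC)[:,:,::-1])
E
```

```text
clk 17.37 pos [0.614  0.0757 0.1782] x-axis [ 0.007   0.0036 -1.    ] jaw 1.5476797942702778 q7 0.8323053399561546 F [ 0.3576 -0.5066  0.736 ] w 0.05516132886808709
dx dy dz cm [ 0.12   -0.027  -0.1532] twist -0.0031165325246187425 alt 3.1384761210651746
```

View pics/wrist9.png

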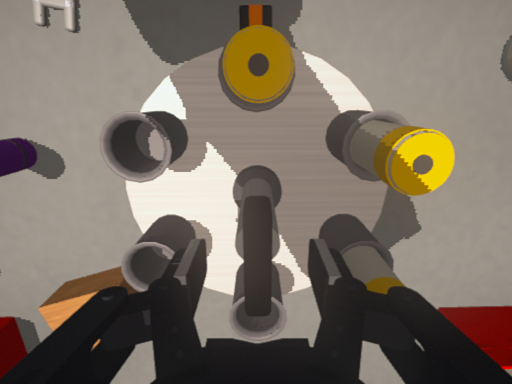

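View pics/side9.png

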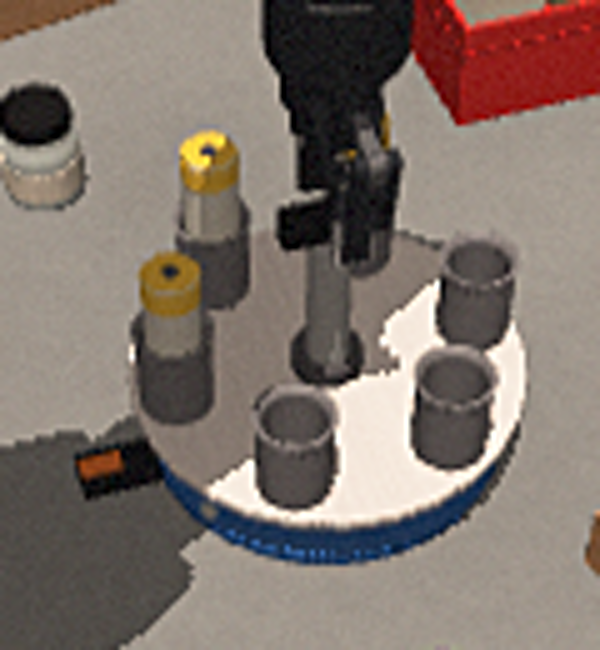

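Pads straddle the bar evenly (bar columns 245–271, pads 206 and 309). Gripping.

arm_command(commands=[{"dx":0.1,"dy":-0.02,"dz":-0.15,"twist":0},{"dx":0.1,"dy":-0.02,"dz":-0.15,"twist":0},{"dx":0.1,"dy":-0.02,"dz":-0.15,"twist":0},{"dx":0.1,"dy":-0.02,"dz":-0.15,"twist":0},{"dx":0.1,"dy":-0.02,"dz":-0.15,"twist":0},{"dx":0.1,"dy":-0.02,"dz":-0.15,"twist":0},{"dx":0.1,"dy":-0.02,"dz":-0.15,"twist":0},{"dx":0.1,"dy":-0.02,"dz":-0.15,"twist":0}], grip=1, squeeze=80)

```text
clock: 18.13
position: [0.6128, 0.0759, 0.178]
tool_rot: [0.474, 1.562, 0.451]
force: [-2.3, 2.0, 5.5]
grip_width: 0.0122
```

```bash
python3 - <<'E'
from h import *
go([.6125,.0755,.177],np.pi/2-.02); s=sensors.observe();print(s["moment"],s["qpos"])
E
```

```text
clk 18.13 pos [0.6128 0.0759 0.178 ] x-axis [ 0.0081  0.0039 -1.    ] jaw 1.5477899942592763 q7 0.8304835909896645 F [-2.2653  1.9629  5.4612] w 0.012248744638353237
dx dy dz cm [ 0.1024 -0.0432 -0.0254] twist -0.0030063325356202153 alt 3.1385863210541727
[ 0.0531  0.4464 -0.0315] [ 0.3425  0.7147 -0.8716  1.6554  0.6133  1.0567  0.8305]
```

arm_command(commands=[{"dx":0,"dy":0,"dz":0,"twist":0.04},{"dx":0,"dy":0,"dz":0,"twist":0.1},{"dx":0,"dy":0,"dz":0,"twist":0.16},{"dx":0,"dy":0,"dz":0,"twist":0.22},{"dx":0,"dy":0,"dz":0,"twist":0.28},{"dx":0,"dy":0,"dz":0,"twist":0.34}])

```text
clock: 18.63
position: [0.6128, 0.076, 0.1781]
tool_rot: [0.798, 1.562, 0.432]
force: [-0.6, 1.1, -1.7]
grip_width: 0.0122
```

```bash
python3 - <<'E'
from h import *
go([.6125,.0755,.177],1.5478-1.047); s=sensors.observe();print(s["moment"],s["qpos"])
E
```

```text
clk 18.63 pos [0.6128 0.076  0.1781] x-axis [ 0.0082  0.0038 -1.    ] jaw 1.2053772932723665 q7 0.5309346372998481 F [-0.6052  1.0524 -1.657 ] w 0.012241945260314961
dx dy dz cm [ 0.1067 -0.052  -0.0089] twist 0.7045772932723664 alt -2.4370153603174267
[-0.1969 -0.0602  0.321 ] [ 0.2987  0.6876 -0.7936  1.6577  0.5566  1.0262  0.5309]
```

Moment about z is 0.32 N m, so the knob is turning against the detent. Continuing.

arm_command(commands=[{"dx":0,"dy":0,"dz":0,"twist":0.06},{"dx":0,"dy":0,"dz":0,"twist":0.12},{"dx":0,"dy":0,"dz":0,"twist":0.19},{"dx":0,"dy":0,"dz":0,"twist":0.26},{"dx":0,"dy":0,"dz":0,"twist":0.33},{"dx":0,"dy":0,"dz":0,"twist":0.4},{"dx":0,"dy":0,"dz":0,"twist":0.47},{"dx":0,"dy":0,"dz":0,"twist":0.54},{"dx":0,"dy":0,"dz":0,"twist":0.61},{"dx":0,"dy":0,"dz":0,"twist":0.67},{"dx":0,"dy":0,"dz":0,"twist":0.705},{"dx":0,"dy":0,"dz":0,"twist":0.705}])

```text
clock: 19.63
position: [0.6128, 0.076, 0.1781]
tool_rot: [1.485, 1.562, 0.413]
force: [2.0, 1.2, -2.6]
grip_width: 0.012
```

```bash
python3 - <<'E'
from h import *
go([.6125,.0755,.177],1.5478-1.047); s=sensors.observe();print(s["moment"],s["qpos"])
f=imaging.grab_frame("side"); cv2.imwrite("pics/side10.png",cv2.resize(f[110:240,200:320],None,fx=5,fy=5,interpolation=cv2.INTER_CUBIC)[:,:,::-1])
E
```

```text
clk 19.63 pos [0.6128 0.076  0.1781] x-axis [ 0.0084  0.0037 -1.    ] jaw 0.4987018684400442 q7 -0.08291660143973889 F [ 2.0114  1.1761 -2.6058] w 0.01201005798143135
dx dy dz cm [ 0.1089 -0.0553  0.032 ] twist -0.0020981315599559736 alt 3.139494522029837
[-0.3275 -0.2368  0.0685] [ 0.1988  0.6407 -0.627   1.6631  0.4374  0.9723 -0.0829]
```

View pics/side10.png

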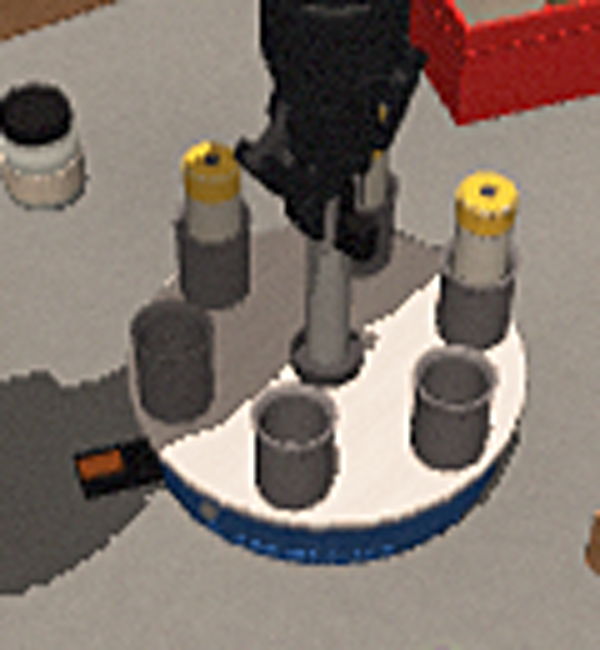

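One click turned: the mark now faces an empty pocket and the loaded filter has moved to the next place, around (205,215) in the crop. Releasing and backing off.

arm_command(commands=[{"dx":0,"dy":0,"dz":0,"twist":0},{"dx":0,"dy":0,"dz":0,"twist":0},{"dx":0,"dy":0,"dz":0,"twist":0},{"dx":0,"dy":0,"dz":0,"twist":0},{"dx":0,"dy":0,"dz":0,"twist":0},{"dx":0,"dy":0,"dz":0,"twist":0}], grip=-0.3)

```text
clock: 20.18
position: [0.6128, 0.076, 0.1781]
tool_rot: [1.482, 1.562, 0.412]
force: [-0.5, -0.1, -0.4]
grip_width: 0.0555
```

arm_command(commands=[{"dx":-1,"dy":0,"dz":0,"twist":0},{"dx":-3,"dy":0,"dz":0,"twist":0},{"dx":-6,"dy":0,"dz":0,"twist":0},{"dx":-9,"dy":0,"dz":0,"twist":0},{"dx":-12,"dy":0,"dz":0,"twist":0},{"dx":-14,"dy":0,"dz":0,"twist":0},{"dx":-15,"dy":0,"dz":0,"twist":0},{"dx":-15,"dy":0,"dz":0,"twist":0},{"dx":-15,"dy":0,"dz":0,"twist":0}])

```text
clock: 20.93
position: [0.6114, 0.0753, 0.3278]
tool_rot: [1.462, 1.562, 0.393]
force: [0.0, 0.6, -0.6]
grip_width: 0.056
```

```bash
python3 - <<'E'
from h import *
ci=imaging.camera_info("wrist");f=imaging.grab_frame("wrist"); cv2.imwrite("pics/wrist11.png",f[:,:,::-1]);print(ci)
go([.6125,.0755,.177],1.5478-1.047)
f=imaging.grab_frame("side"); cv2.imwrite("pics/side11f.png",f[:,:,::-1]);cv2.imwrite("pics/side11.png",cv2.resize(f[110:240,200:320],None,fx=5,fy=5,interpolation=cv2.INTER_CUBIC)[:,:,::-1])
S=imaging.camera_info("side"); x,y=.6125,.075
for w in(-.024,): # predicted top centre of filter & knob ends after one click
    a=w-np.pi/3
    print((proj(S,[[x-.095*np.cos(a),y-.095*np.sin(a),.164],[x-.095*np.cos(a),y-.095*np.sin(a),.169],[x+.03*np.cos(a),y+.03*np.sin(a),.191],[x-.03*np.cos(a),y-.03*np.sin(a),.191]])-[200,110]+.5)*5)
E
```

```text
{'fx': 286.68693572104945, 'fy': 286.68693572104945, 'cx': 256.9760144601522, 'cy': 193.64045510562724, 'origin': array([0.5726, 0.1439, 0.4621]), 'attitude': array([ 2.8261, -0.0091,  0.5019])}
clk 20.98 pos [0.6112 0.0753 0.3271] x-axis [ 0.0072  0.0034 -1.    ] jaw 0.5014606356512663 q7 0.014074368403924455 F [ 0.2562  0.4219 -0.4153] w 0.05565905578402163
dx dy dz cm [15.0102  0.0076  0.036 ] twist 0.0006606356512661726 alt -3.140932017938527
[[208.4723 161.8315]
 [208.2086 155.4463]
 [371.1035 228.9367]
 [290.0722 178.4902]]
```

View pics/wrist11.png

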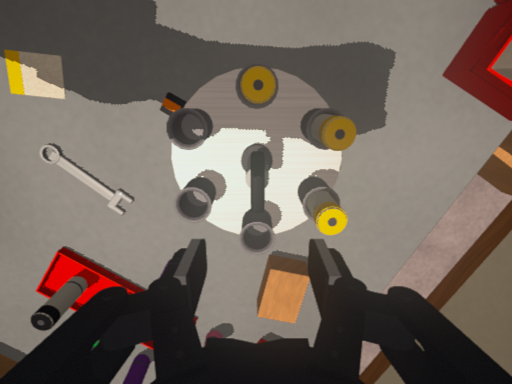

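View pics/side11.png

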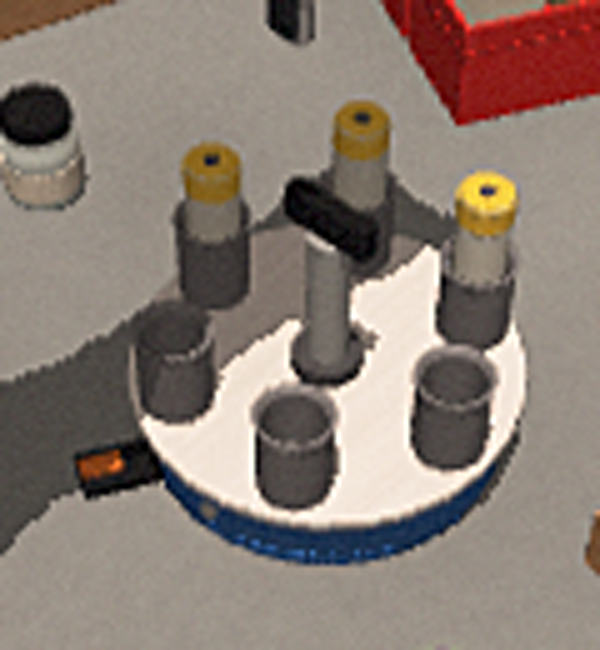

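The side view shows the filter's top centre at (211,161). The prediction was (208,162) for the snapped-down height and (208,155) for seat up. The pocket now at the mark is empty and the knob sits along the click direction. Handing in.

```bash
python3 - <<'E'
from h import *
print(sensors.observe()["force"]); print(order.job_done())
E
```

```text
[ 0.0274 -0.1857  0.1338]
the job is handed in; nothing more can be done
None
```

The yellow-topped filter is in the marked pocket with the spring seat snapped down. The carousel is resting one click clockwise, and I handed the job in at about 21 s of the 61 s allowed.

- **Pressing:** The seat was felt about 49 mm below the rim. The highest wrist force I read was 12 N, about 13 N on the filter once its weight is added. It then dropped to about 0.5 N as the seat snapped, and I followed the filter down before letting go.
- **Turning:** Turning clockwise from the first grasp would have run the last joint out of range. I gripped the knob from the half-turned side and turned it 60°. The moment was 0.32 N m on the way and fell to 0.07 N m at the click.
- **Last checks:** After I released the knob and backed off, the side view showed the filter top at the snapped-down height. The mark now faces an empty pocket, and the wrist force is near zero. I saw nothing else disturbed, though I did not recheck every bystander against the first picture.
- **Disagreement:** The wrist, side and top views differed by 1–3 mm on the changer's position. I went by the wrist view, checked against the side view, for the insertion, and the filter went in without side contact.

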